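# Clip the power bank into its charging dock

## Robot

A 6-joint arm with a two-finger parallel gripper is mounted at the origin on the work surface. World frame = base frame: x ahead of the robot, y to its left, z up, the work surface at z = 0. Lengths are in m, angles in rad, forces in N, time in s.
With the tool pointing down it reaches from about 0.3 to 0.875 m from the base axis. Payload 6.4 kg.
Tool frame: the origin (TCP) lies at the very end of the fingers, on their centre line; the grasp point (between the pads) lies 19 mm behind it; z points along the fingers, y is the line along which they close (so a half turn about z gives the same grasp; the last joint's range is limited). The gripper opens to 85 mm and grips with 20 to 120 N. Pads are 22 mm wide; open, the fingers measure 114 mm over their backs; the gripper's body (76 mm by 85 mm) begins 54 mm behind the grasp point. The pads swing forward as they close: fully open they stand 13 mm farther back than shut.
Start: joints at [0.907, 0.181, 1.607, -0, 1.354, -0.206], TCP at [0.254, 0.516, 0.231] pointing down, gripper open.
Joint ranges: [-2.99, 2.99], [-0.89, 2.07], [0.3, 2.58], [-1.14, 4.28], [0, 2.63], [-3.12, 3.12]. Speed limits (rad/s): [2.57, 2.57, 3.01, 3.14, 3.14, 3.14].

## Interface

Orientations are given as a unit quaternion [w, x, y, z].
In Python, from bench import ctrl, camera, calibration, order, outline_of gives the robot as it stands.
- The arm moves only by the tool move_arm, never from a script. Its argument "series" is a list that holds one entry, the list of rows, each a list of 5 numbers: the opening, from 0 (shut) to 1 (fully open), then the shift along the tool's x, y, z in mm, then the turn about the tool's z in rad. A call has exactly 10 rows; each row is the pose to reach, as a shift and turn from the pose commanded when the call began, along the tool's axes at that moment; what a row does not reach only later rows make up. A row lasts 1/12 s, in which the tool goes at most 41.7 mm and 7.16 degrees, less where a joint would pass 70% of its speed; a pose out of reach is approached as far as the arm can. A call with a gripper value outside its range is refused whole. The fingers move at their own pace and stop on an object; the grip force is fixed at half the most. Time passes only in rows, so rows that repeat a pose let the fingers close, or fill a call up. It gives the time, the measured TCP pose, the force, the opening and the grip force at its end, in the units of the state.
- ctrl.get_obs(): the state, without advancing time (a new reading comes with each control period).
- camera(name): name is "scene" or "top"; returns (picture, depth): 480x640x3 uint8, blue, green, red; 480x640 float32, m along the optical axis (not along the pixel's ray), 0 where there is no reading.
- calibration(name): a dict with "intrinsics" (3x3 intrinsics, pixels), "k1" (the pictures are not rectified: a ray, as slopes to the right and down, at radius r is drawn at 1 + k1 r^2 times it, then the intrinsics apply), "rvec" (rotation vector, rad) and "tvec" (3), from world to camera coordinates, as OpenCV has them. Camera axes: x right, y down, z forward; pixel columns grow to the right and rows downward; lengths in m; the calibration is good to about 2 mm. A picture is of the moment at which its call begins. calibration takes no time and is no camera call.
- order.hand_in(): hands the job in; it is judged then, once.
Trained networks look in the newest picture that a camera, given by its name, has taken for a name from the list of things; names that differ only in an ending like _2 or _b are one class to them, and where a whole thing is asked for, a point or a joint stands for the part that bears it (a point fixed in the world has none). Each returns a list of dicts, best first, with "conf" (0 to 1); they miss things now and then, are a little off and sometimes report something else, mostly with a low value. They report only what shows in the picture. A call takes as long as a camera call. They do not tell look-alikes from the thing itself.
- outline_of(target, camera): "region" (480x640 bool, what is visible of it) and "bbox" ([centre column, centre row, width, height] in pixels, round what is visible of it).
The state is a dict: "time_s": time; "q": joint angles; "dq": joint speeds; "joint_efforts": joint torques, N m; "eef_pos": TCP position; "eef_rot": TCP orientation; "wrist_force": force on the tool from outside, world axes, zero at the start; "torque": the same for the moment, N m; "opening": opening from 0.0 (shut) to 1.0 (fully open); "grasp_force": force on a finger pad.
Only numpy, scipy, OpenCV 4.12 (cv2) and the standard library are available. Lean on these libraries where they do the work, as an engineer would, in place of code of your own. Each camera call takes 0.05 s, during which the arm holds its last target. There are 200 camera calls.

## Task

Put the power bank into the charging dock: holding it just above the fixed edge, press its end against the sprung curved arm to draw the arm back, lower it flat onto the bed behind the fixed edge, and let go so that the arm holds it square and flush against that edge. Be gentle: the spring arm stands a push of no more than 20 N, do not bear down hard on the dock, and the other things on the desk stay where they are.

Things in the scene. Friction and masses are not known exactly. Their poses are not given: they have to be found in the camera images.
- power_bank: flat grey metal power bank with dark ends, 110 (its x) x 50 (its y) x 24 mm (high; all sizes here are in mm), about 0.33 kg, lying on the desk. Origin: centre of its underside; z up. Both ends are alike: either may face the fixed edge.
- dock: white charging dock fixed to the desk: base 10 mm thick (from x = -73 to +87, 74 wide along y), low fixed edge across the -x end, sprung curved arm at the +x end, on a lug at y = +31 to +75. Origin: underside of the base, below dock_seat. Never load it with over 45 N in all (contacts on arm, edge and bed added up; seated, 12 to 30 N of this is the spring and weight).
- dock_seat (a point): middle of the bed (the base's top face, 10 mm above the desk), where the underside centre of the seated power bank belongs, its long side along x; +x points to the sprung arm, -x to the fixed edge. The arm's tip at rest reaches in to about x = +52: the gap is shorter than the power bank.
- edge (a point): middle of the foot of the fixed edge's inner face, at x = -55 of dock_seat, on the bed; same axes. The edge is a rib 40 long (along y), 12 thick (outward, to -x), 6 mm high above the bed.
- lug (a point): on the lug, level with the bed, under the usual place of the upright post about which the arm swings; x = +61, y = +56 of dock_seat, same axes. The post's setting along x is not reported and differs by up to 1.75 mm either way: find the arm by feel. The arm's tip is a free-turning ball, 18 mm across, 56 to -y of the post, centre 14 above the bed; the post is 22 high.
- clip_arm (a joint): swing of the sprung curved steel arm: 0 at rest, positive drawn back (ball moves to +x, 0.56 mm per 0.01 rad), stop at 0.34; beyond 0.14 (20 N) it is overstrained. It pushes to -x with 2 N at rest plus 2.3 N per mm, softly damped; on the seated power bank 5 to 13 N, by the post's setting. Pressed back until it pushes with 15 to 17 N, there is always room to lower the power bank behind the edge.
- mouse: white computer mouse, about 98 x 58 x 30 mm, loose; a bystander. Origin: centre of its underside.
- cream_jar: amber jar, 44 across, 40 mm high, loose; a bystander. Origin: centre of its underside.
- mug: white mug, 80 across, 90 high, loose; a bystander. Origin: centre of its underside.
- lotion: white bottle, 48 across, 130 high mm, loose; a bystander. Origin: centre of its underside.
- tape: roll of clear tape lying flat, 60 across, 18 high, loose; a bystander. Origin: centre of its underside.
- pen_cup: grey cup, 76 across, 100 high, loose; a bystander. Origin: centre of its underside.
Not all that is in view belongs to the job. What is meant by the power_bank is not pink, purple or red, and is the smaller of those in its own colour.

How it is judged:
On the way, in this order (a step that is already met when the one before it is completed fails the run):
1. the power bank is lifted clear of the desk (height (world z) of power_bank above 0.014 m and contact force between power_bank and dock below 0.1 N), for 0.1 s.
2. with the power bank still above the bed (underside 3 mm or more up), its end presses the sprung arm back (value of joint clip_arm above 0.03 rad and contact force between power_bank and dock above 2 N and z of power_bank in the frame of dock_seat above 0.003 m and x of power_bank in the frame of dock_seat between -0.008 and 0.015 m and y of power_bank in the frame of dock_seat between -0.015 and 0.015 m), for 0.1 s.
At the end, for the whole second after the job is handed in: The power bank lies flat on the dock's bed (within 1.5 mm and 2 degrees), flush against the fixed edge (within 1.5 mm), centred sideways within 6 mm and square within 3.4 degrees, the sprung arm bearing on its other end, let go and at rest (x of power_bank in the frame of dock_seat between -0.003 and 0.0015 m and y of power_bank in the frame of dock_seat between -0.006 and 0.006 m and z of power_bank in the frame of dock_seat between -0.003 and 0.0015 m and angle between the x axis of power_bank and the x axis of dock_seat, either way round below 0.06 rad and angle between power_bank's own z axis and vertical below 0.035 rad and value of joint clip_arm above 0.012 rad and linear speed of power_bank below 0.01 m/s); the robot touches nothing.
It fails at once if the sprung arm is forced back beyond 0.14 rad (more than 20 N) (value of joint clip_arm above 0.14 rad).
It fails at once if the dock is loaded with more than 45 N, its contacts on arm, edge and bed added up (contact force between anything else and dock above 45 N).
It fails at once if a bystander is moved more than 20 mm (distance of any of mouse, cream_jar, mug, lotion, tape, pen_cup from where it was at the start of the episode above 0.02 m).
It also fails if it takes over 67 s, if anything falls off the work surface, if the arm or the gripper's body presses on something with over 40 N, if the wrist force passes 120 N, or if a joint passes its speed limit or range.

## Working session

There is one attempt and no reset: what is moved stays moved. The work goes in short steps, Python scripts to look and compute and a tool call to move; the robot and the scene stay as the last step left them, time stands still between calls to the robot, and variables do not carry over. Pictures are saved under pics/ and viewed, at most 10 in all, crops included, and the job is handed in when it is done.

Besides the shell and the picture viewer there is one more tool, called after "Emit:" in YAML: its name, and indented under it one key for each argument. move_arm: Moves the arm, as the interface text tells. Its arguments: {"type":"object","properties":{"series":{"type":"array","items":{"type":"array","items":{"type":"array","items":{"type":"number"}}}}},"required":["series"]}

```bash
ls; mkdir -p pics; cat > h.py <<'E'
import numpy as np, cv2
from bench import ctrl,camera,calibration,order,outline_of
def cal(n):
    c=calibration(n);K=np.array(c["intrinsics"],float);R=cv2.Rodrigues(np.array(c["rvec"],float))[0];t=np.array(c["tvec"],float).ravel()
    return K,float(c["k1"]),R,t
def world(n,uv,d):
    "pixels (N,2), depth (N,) -> world (N,3)"
    K,k1,R,t=cal(n)
    p=cv2.undistortPoints(np.asarray(uv,float).reshape(-1,1,2),K,np.array([k1,0,0,0,0.])).reshape(-1,2)
    c=np.c_[p,np.ones(len(p))]*np.asarray(d)[:,None]
    return (c-t)@R
def pts(n,mask,depth):
    v,u=np.nonzero(mask&(depth>0)); return world(n,np.c_[u,v],depth[v,u])
def pix(n,P):
    c=calibration(n);return cv2.projectPoints(np.asarray(P,float).reshape(-1,1,3),np.array(c["rvec"],float),np.array(c["tvec"],float),np.array(c["intrinsics"],float),np.array([float(c["k1"]),0,0,0,0.]))[0].reshape(-1,2)
E
python3 - <<'E'
from h import *
for n in("top","scene"):
    im,d=camera(n);cv2.imwrite(f"pics/{n}0.png",im);np.save(f"{n}_d.npy",d)
    for t in ["power_bank","dock","clip_arm","mouse","cream_jar","mug","lotion","tape","pen_cup"]:
        for o in outline_of(t,n)[:5]:
            P=pts(n,o["region"],d); 
            if len(P)<10: continue
            r=cv2.minAreaRect(P[P[:,2]>np.percentile(P[:,2],70)-.006][:,:2].astype(np.float32)*1000)
            print(n,t,round(o["conf"],2),np.round(o["bbox"]),"z",np.round(np.percentile(P[:,2],[5,50,95]),3),"rect",np.round(r[0]),np.round(r[1]),round(r[2]))
print(ctrl.get_obs())
E
```

```text
pics
top power_bank 0.91 [334. 227.  49.  40.] z [0.002 0.023 0.027] rect [570. -37.] [ 50. 110.] 31
top power_bank 0.85 [472. 337.  34.  64.] z [0.018 0.033 0.037] rect [ 288. -385.] [ 71. 153.] 78
top power_bank 0.76 [406. 202.  43.  41.] z [0.001 0.023 0.027] rect [ 638. -228.] [ 50. 110.] 43
top power_bank 0.67 [396. 338.  58.  34.] z [0.026 0.031 0.035] rect [ 288. -190.] [145.  68.] 83
top power_bank 0.6 [384. 261.  25.  49.] z [0.019 0.024 0.027] rect [ 482. -160.] [ 50. 111.] 77
top dock 0.9 [273. 237.  55.  70.] z [0.005 0.01  0.025] rect [551. 109.] [114. 161.] 66
top clip_arm 0.62 [271. 258.  23.  13.] z [0.011 0.028 0.033] rect [493. 133.] [58. 20.] 48
top mouse 0.97 [338. 168.  26.  40.] z [0.018 0.028 0.032] rect [728. -50.] [92. 52.] 2
top cream_jar 0.59 [332. 298.  12.  13.] z [0.011 0.039 0.043] rect [391. -33.] [38. 37.] 89
top mug 0.7 [486. 255.  48.  43.] z [0.002 0.039 0.09 ] rect [ 491. -418.] [101.  79.] 77
top mug 0.58 [272. 236.  50.  69.] z [0.006 0.01  0.026] rect [552. 108.] [114. 160.] 66
top lotion 0.82 [417. 149.  19.  32.] z [0.026 0.085 0.129] rect [ 
[... 1511 characters left out ...]
] [75. 77.] 64
{'time_s': 1.0, 'q': array([ 9.06677945e-01,  1.80757274e-01,  1.60698220e+00, -7.11785861e-06,
        1.35380441e+00, -2.06291282e-01]), 'dq': array([ 0.00073208, -0.00015459, -0.00076887, -0.00166699,  0.00101077,
        0.00189241]), 'joint_efforts': array([ 7.37545270e-04, -4.44847190e+01, -3.51680624e+01, -8.09382095e-05,
        6.35587603e-04,  8.87763633e-06]), 'eef_pos': array([0.25414731, 0.51581236, 0.23132112]), 'eef_rot': array([1.34325869e-05, 2.26918803e-01, 9.73913680e-01, 2.06476309e-05]), 'wrist_force': array([ 0.21805496, -0.68950686, -0.02225841]), 'torque': array([-0.0340918 ,  0.02499681,  0.00664906]), 'grasp_force': 0.0, 'opening': 0.9998169374194648}
```

```bash
python3 - <<'E'
import cv2,numpy as np
a=cv2.imread("pics/top0.png")[140:380,150:530];cv2.imwrite("pics/c1.png",cv2.resize(a,(760,480),interpolation=cv2.INTER_CUBIC))
E
```

```text
(no output)
```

View pics/c1.png

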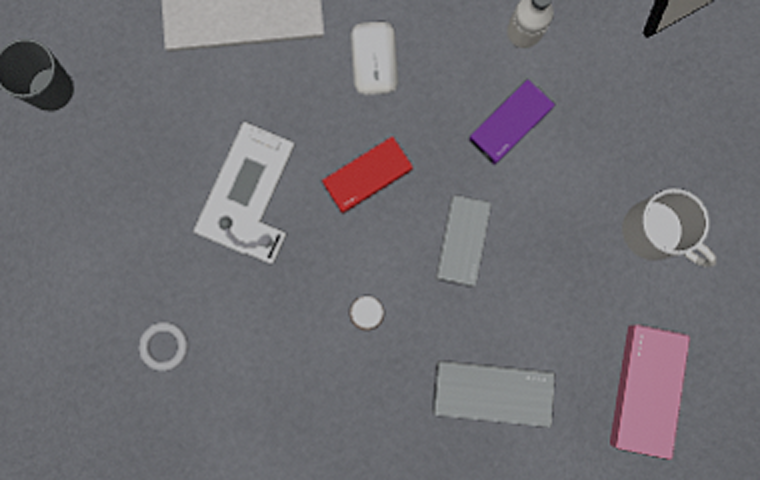

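View pics/scene0.png

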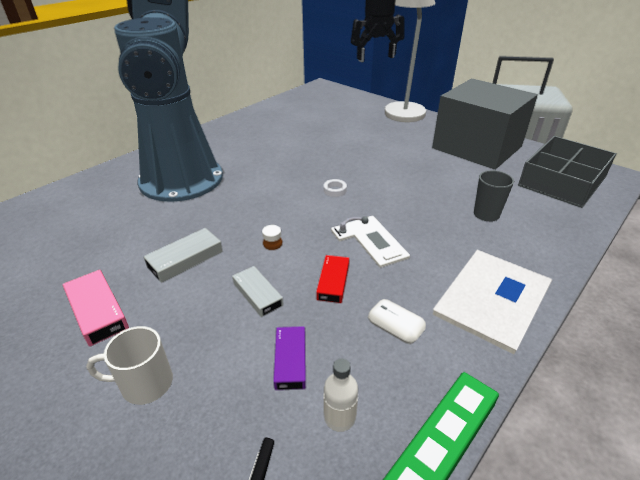

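The things that could be taken for it in the top picture are red (334,227), purple (406,202), pink (472,337), large grey (396,338) and small grey (384,261). The small grey one is the target: it measures 50x111x24 mm, and the crop confirms it. The dock's edge end points away from the robot. Its arm and lug are at about (271,258).

```bash
cat > fit.py <<'E'
from h import *
from scipy.optimize import minimize
def prism(n,x0,x1,y0,y1,z0,z1,p,S):
    c,s=np.cos(p[2]),np.sin(p[2])
    P=[[p[0]+c*a-s*b,p[1]+s*a+c*b,z] for a in(x0,x1) for b in(y0,y1) for z in(z0,z1)]
    h=cv2.convexHull(((pix(n,np.array(P)))+.5).astype(np.float32)*S)
    return h
def fit(n,mask,boxes,p0,S=6):
    M=cv2.resize(mask.astype(np.uint8),None,fx=S,fy=S,interpolation=cv2.INTER_NEAREST)
    v,u=np.nonzero(M);w=slice(max(v.min()-90,0),v.max()+90),slice(max(u.min()-90,0),u.max()+90);m=M[w].astype(bool)
    def f(q):
        p=np.array(q)*[.001,.001,.01]+p0
        D=np.zeros(M.shape,np.uint8)
        for b in boxes: cv2.fillConvexPoly(D,np.int32(np.round(prism(n,*b,p,S)*16)),1,shift=4)
        d=D[w]>0
        return 1-(d&m).sum()/(d|m).sum()
    r=minimize(f,[0,0,0],method="Nelder-Mead",options=dict(initial_simplex=[[-4,-4,-4],[5,-3,2],[-3,5,2],[4,4,6]],maxiter=80,xatol=.1,fatol=1e-4))
    return np.array(r.x)*[.001,.001,.01]+p0,r.fun
E
python3 - <<'E'
from fit import *
B=[(-.055,.055,-.025,.025,0,.024)]
D=[(-.073,.087,-.037,.037,0,.01),(.043,.087,.031,.075,0,.01),(-.067,-.055,-.02,.02,.01,.016)]
yaw=np.radians(152);
for n in("top","scene"):
    im,d=camera(n)
    for t,b,p0 in(("power_bank",B,[.482,-.160,np.radians(167)]),("dock",D,[.551+.007,.109-.003,yaw])):
        best=None
        for o in outline_of(t,n):
            P=pts(n,o["region"],d)
            if len(P)>10 and np.hypot(*(np.median(P[:,:2],0)-p0[:2]))<.04:
                p,f=fit(n,o["region"],b,np.array(p0));print(n,t,round(o["conf"],2),np.round(p[:2]*1000,1),round(np.degrees(p[2]),1),"1-IoU",round(f,3))
                if t=="power_bank":
                    r=cv2.minAreaRect(P[P[:,2]>.02][:,:2].astype(np.float32)*1000);print("  depth rect",r)
                break
# depth based dock bits
    o=outline_of("clip_arm",n)
    for q in o[:1]:
        P=pts(n,q["region"],d);print("arm pts z>20mm",np.round(P[P[:,2]>.02].mean(0)*1000))
E
```

```text
top power_bank 0.8 [ 481.5 -159.7] 167.4 1-IoU 0.047
  depth rect ((481.4452209472656, -159.7230682373047), (50.12196350097656, 109.42132568359375), 77.3669662475586)
top dock 0.7 [563.4 121.2] 159.9 1-IoU 0.09
arm pts z>20mm [501. 143.  29.]
scene power_bank 0.95 [ 478.8 -158.9] 166.8 1-IoU 0.068
  depth rect ((481.93017578125, -159.97763061523438), (50.56110382080078, 111.66638946533203), 78.1711654663086)
scene dock 0.97 [559.4 124.8] 159.5 1-IoU 0.102
```

```bash
python3 - <<'E'
from fit import *
D=[(-.073,.087,-.037,.037,0,.01),(.043,.087,.031,.075,0,.01),(-.067,-.055,-.02,.02,.01,.016)]
ims=[]
for n,p,w in(("top",[.5634,.1212,np.radians(159.9)],(slice(180,300),slice(225,325))),("scene",[.5594,.1248,np.radians(159.5)],(slice(190,310),slice(320,420)))):
    im,d=camera(n);S=6
    I=cv2.resize(im,None,fx=S,fy=S,interpolation=cv2.INTER_CUBIC);J=I.copy()
    for b in D: cv2.polylines(J,[np.int32(prism(n,*b,p,S))],True,(0,0,255),1)
    a=J[w[0].start*S:w[0].stop*S,w[1].start*S:w[1].stop*S];ims.append(cv2.resize(a,(400,480)))
cv2.imwrite("pics/dock1.png",np.hstack(ims))
E
```

```text
(no output)
```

View pics/dock1.png

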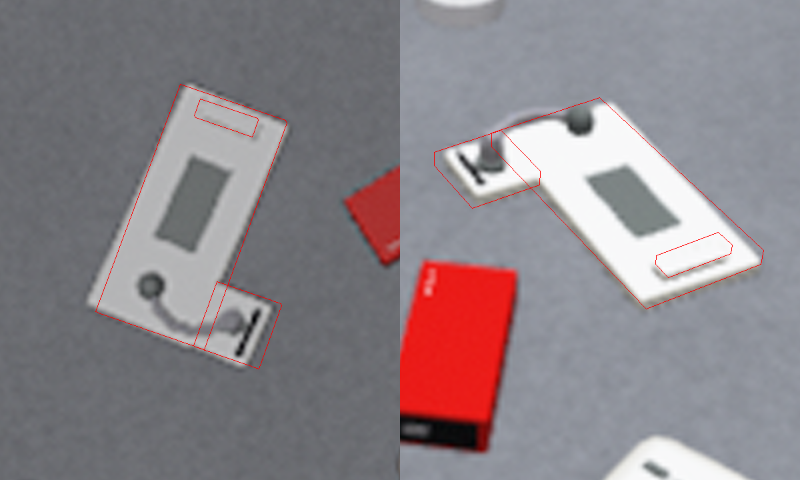

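Emit:
move_arm:
  series:
    - [[1, -250, -253, 0, 0], [1, -250, -253, 0, 0], [1, -250, -253, 0, 0], [1, -250, -253, 0, 0], [1, -250, -253, 0, 0], [1, -250, -253, 0, 0], [1, -250, -253, 0, 0], [1, -250, -253, 0, 0], [1, -250, -253, 0, 0], [1, -250, -253, 0, 0]]

```text
time_s: 2.33
eef_pos: [0.368, 0.1749, 0.2317]
eef_rot: [0.001, 0.229, 0.973, -0.0]
wrist_force: [-0.1, 0.1, -0.9]
opening: 1.004
grasp_force: 0.0
```

The overlay shows that the fitted yaw is too steep. The true left edge runs (183,85)-(90,303), which puts the yaw near 157°, so I'll refit on a brightness mask with the lug's extents free.

```bash
python3 - <<'E'
from fit import *
for n,w in(("top",(slice(190,285),slice(238,300))),("scene",(slice(208,272),slice(325,415)))):
    im,d=camera(n);S=6
    g=cv2.resize(im,None,fx=S,fy=S,interpolation=cv2.INTER_LINEAR).min(2).astype(float)
    W=tuple(slice(s.start*S,s.stop*S) for s in w);g=g[W]
    bg=np.median(g[:20]);hi=np.percentile(g,93)
    m=g>(bg+hi)/2
    k,l=cv2.connectedComponents(m.astype(np.uint8));m=l==np.argmax(np.bincount(l.ravel())*(np.arange(k)>0))
    cs=cv2.findContours(m.astype(np.uint8),cv2.RETR_EXTERNAL,cv2.CHAIN_APPROX_NONE)[0]
    m=np.zeros(m.shape,np.uint8);cv2.drawContours(m,cs,-1,1,-1);m=cv2.morphologyEx(m,cv2.MORPH_CLOSE,np.ones((25,25)))>0
    def draw(q):
        p=[q[0]/1e3,q[1]/1e3,q[2]/100];D=np.zeros(m.shape,np.uint8)
        for b in[(-.073,.087,-.037,.037,.004,.01),(q[3]/1e3,q[4]/1e3,.031,.075,.004,.01)]:
            cv2.fillConvexPoly(D,np.int32(np.round((prism(n,*b,p,S)-[W[1].start,W[0].start])*16)),1,shift=4)
        return D>0
    f=lambda q:1-(draw(q)&m).sum()/(draw(q)|m).sum()
    x0=np.array([562,119,274,45,87.]);r=min((minimize(f,x0,method="Nelder-Mead",options=dict(initial_simplex=np.vstack([x0,x0+s*np.diag([6,6,6,8,-8])]),maxiter=250)) for s in(1,-1)),key=lambda r:r.fun)
    print(n,np.round(r.x,1),"yaw",np.degrees(r.x[2]/100),r.fun)
    c=np.zeros(m.shape+(3,),np.uint8)+g[...,None].astype(np.uint8);e=draw(r.x).astype(np.uint8)
    cv2.drawContours(c,cv2.findContours(e,0,1)[0],-1,(0,0,255),1);cv2.imwrite(f"pics/d2{n}.png",cv2.resize(c,(390,int(390*c.shape[0]/c.shape[1]))))
a,b=[cv2.imread(f"pics/d2{n}.png") for n in("top","scene")]
h=max(a.shape[0],b.shape[0]);cv2.imwrite("pics/d2.png",np.hstack([cv2.copyMakeBorder(x,0,h-x.shape[0],0,0,0) for x in(a,b)])[:600])
E
```

```text
top [564.1 123.1 271.8  41.6  84.2] yaw 155.73544531127723 0.025860376405912544
scene [558.2 124.2 271.7  41.8  51.2] yaw 155.68220219276714 0.11129848229342332
```

View pics/d2.png

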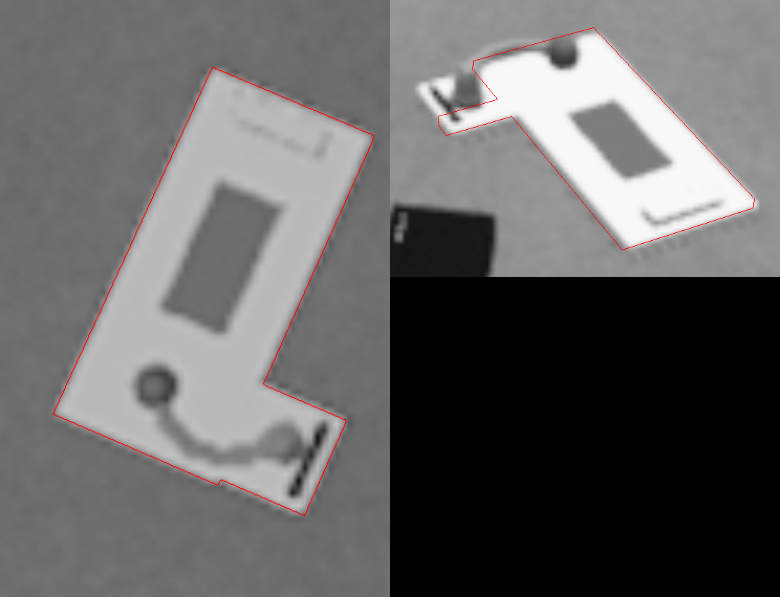

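Emit:
move_arm:
  series:
    - [[1, -251, -253, 60, -0.12], [1, -251, -253, 60, -0.236], [1, -251, -253, 60, -0.236], [1, -251, -253, 60, -0.236], [1, -251, -253, 60, -0.236], [1, -251, -253, 60, -0.236], [1, -251, -253, 60, -0.236], [1, -251, -253, 60, -0.236], [1, -251, -253, 60, -0.236], [1, -251, -253, 60, -0.236]]

```text
time_s: 3.27
eef_pos: [0.4817, -0.164, 0.1701]
eef_rot: [0.0, 0.112, 0.994, -0.001]
wrist_force: [-0.7, -0.3, 0.1]
opening: 1.004
grasp_force: 0.0
```

The top fit matches the edges: the lug inner corner is at (263,383) and all base corners lie on the outline. I take the dock at (563.5,123.3) mm, yaw 155.7°. The scene fit went astray, so I'll ignore it.

Emit:
move_arm:
  series:
    - [[1, 0, 0, 80, 0], [1, 0, 0, 80, 0], [1, 0, 0, 80, 0], [1, 0, 0, 80, 0], [1, 0, 0, 80, 0], [1, 0, 0, 80, 0], [1, 0, 0, 80, 0], [1, 0, 0, 80, 0], [1, 0, 0, 80, 0], [1, 0, 0, 80, 0]]

```text
time_s: 4.1
eef_pos: [0.4803, -0.1597, 0.0921]
eef_rot: [0.001, 0.111, 0.994, -0.0]
wrist_force: [0.2, 0.5, 0.7]
opening: 1.003
grasp_force: 0.0
```

Emit:
move_arm:
  series:
    - [[1, -1, 0, 40, 0], [1, -1, 0, 60, 0], [1, -1, 0, 80, 0], [1, -1, 0, 87, 0], [1, -1, 0, 89, 0], [1, -1, 0, 89, 0], [1, -1, 0, 89, 0], [0.4, -1, 0, 89, 0], [0.4, -1, 0, 89, 0], [0.4, -1, 0, 89, 0]]

```text
time_s: 4.93
eef_pos: [0.4815, -0.1601, 0.0032]
eef_rot: [0.001, 0.111, 0.994, -0.0]
wrist_force: [-0.2, 0.4, 0.4]
opening: 0.601
grasp_force: 0.0
```

Emit:
move_arm:
  series:
    - [[0, 0, 0, 0, 0], [0, 0, 0, 0, 0], [0, 0, 0, 0, 0], [0, 0, 0, 0, 0], [0, 0, 0, 0, 0], [0, 0, 0, 0, 0], [0, 0, 0, 0, 0], [0, 0, 0, 0, 0], [0, 0, 0, 0, 0], [0, 0, 0, 0, 0]]

```text
time_s: 5.77
eef_pos: [0.4817, -0.1601, 0.0035]
eef_rot: [0.001, 0.111, 0.994, -0.0]
wrist_force: [-1.7, -0.0, 6.3]
opening: 0.572
grasp_force: 63.2
```

Emit:
move_arm:
  series:
    - [[0, 0, 0, -10, 0], [0, 0, 0, -30, 0], [0, 0, 0, -60, 0], [0, 0, 0, -90, 0], [0, -3, 30, -90, 0], [0, -6, 60, -90, 0.05], [0, -9, 90, -90, 0.1], [0, -12, 125, -90, 0.15], [0, -16, 160, -90, 0.202], [0, -18, 185, -90, 0.202]]

```text
time_s: 6.6
eef_pos: [0.5391, 0.0194, 0.0927]
eef_rot: [-0.0, 0.211, 0.977, 0.0]
wrist_force: [0.3, -0.7, -2.8]
opening: 0.568
grasp_force: 63.5
```

Emit:
move_arm:
  series:
    - [[0, 2, 25, 0, 0], [0, 5, 50, 0, 0], [0, 8, 75, 0, 0], [0, 9, 95, 0, 0], [0, 10.5, 107, 0, 0], [0, 10.5, 107, 10, 0], [0, 10.5, 107, 30, 0], [0, 10.5, 107, 40, 0], [0, 10.5, 107, 40, 0], [0, 10.5, 107, 40, 0]]

```text
time_s: 7.43
eef_pos: [0.5723, 0.1178, 0.0512]
eef_rot: [-0.001, 0.211, 0.978, -0.0]
wrist_force: [-0.2, 0.8, -4.1]
opening: 0.572
grasp_force: 63.4
```

```bash
python3 - <<'E'
from fit import *
o=ctrl.get_obs();w,x,y,z=o["eef_rot"];yaw=2*np.degrees(np.arctan2(y,x));print(o["eef_pos"],"toolx yaw",yaw,o["wrist_force"])
im,d=camera("top");cv2.imwrite("pics/held.png",cv2.resize(im[180:290,220:330],(600,600),interpolation=cv2.INTER_CUBIC))
im2,_=camera("scene");cv2.imwrite("pics/held2.png",cv2.resize(im2[170:280,310:430],(720,600),interpolation=cv2.INTER_CUBIC))
for n,dd in(("top",d),("scene",_)):
    for q in outline_of("power_bank",n):
        P=pts(n,q["region"],dd)
        if len(P)>9 and abs(np.median(P[:,1])-.118)<.06:
            zt=np.percentile(P[:,2],60);Q=P[abs(P[:,2]-zt)<.006]
            print(n,q["conf"],q["bbox"],zt,cv2.minAreaRect(Q[:,:2].astype(np.float32)*1000));break
E
```

```text
[0.57229214 0.11780584 0.051182  ] toolx yaw 155.66489055764475 [-0.19423573  0.81747458 -4.0945135 ]
top 0.4 [275.8, 221.6, 36.3, 37.3] 0.07121189098138046 ((571.612060546875, 111.26417541503906), (24.968509674072266, 109.50617218017578), 38.549625396728516)
scene 0.87 [383.2, 225.9, 42.5, 34.0] 0.07349634664413637 ((581.6151123046875, 113.62805938720703), (50.76704788208008, 94.63016510009766), 63.646270751953125)
```

View pics/held2.png

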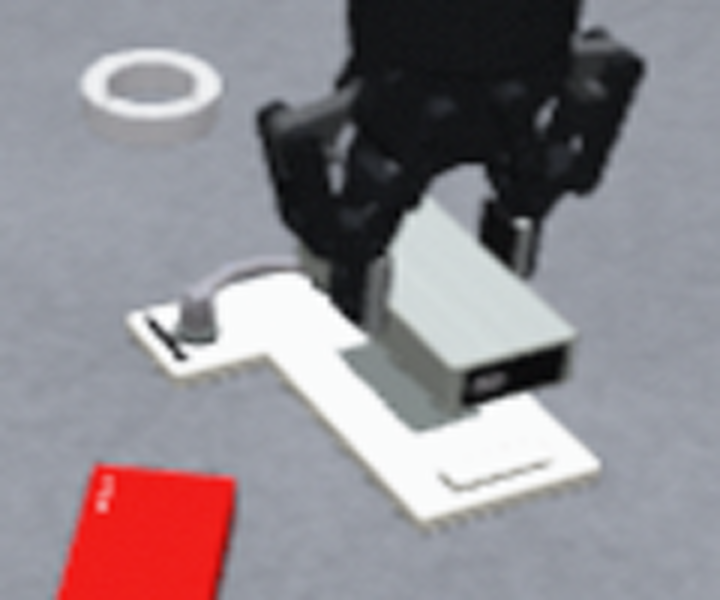

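The bank is held level and square above the dock, with its underside at about z = 48 mm. I'll lower it until the underside is about 9 mm above the bed, still short of the ball.

Emit:
move_arm:
  series:
    - [[0, 0, 1, 6, 0], [0, 0, 1, 12, 0], [0, 0, 1, 18, 0], [0, 0, 1, 23, 0], [0, 0, 1, 27, 0], [0, 0, 1, 29, 0], [0, 0, 1, 29, 0], [0, 0, 1, 29, 0], [0, 0, 1, 29, 0], [0, 0, 1, 29, 0]]

```text
time_s: 8.47
eef_pos: [0.5743, 0.1195, 0.0236]
eef_rot: [0.0, 0.21, 0.978, 0.0]
wrist_force: [0.1, 0.1, -3.7]
opening: 0.578
grasp_force: 63.6
```

Emit:
move_arm:
  series:
    - [[0, 0.5, 0, 0, 0], [0, 1, 0, 0, 0], [0, 2, 0, 0, 0], [0, 3, 0, 0, 0], [0, 4, 0, 0, 0], [0, 5, 0, 0, 0], [0, 5, 0, 0, 0], [0, 5, 0, 0, 0], [0, 5, 0, 0, 0], [0, 5, 0, 0, 0]]

```text
time_s: 9.3
eef_pos: [0.5695, 0.1216, 0.0233]
eef_rot: [0.0, 0.21, 0.978, 0.0]
wrist_force: [-0.7, 0.5, -2.8]
opening: 0.57
grasp_force: 63.6
```

Emit:
move_arm:
  series:
    - [[0, 0.5, 0, 0, 0], [0, 1, 0, 0, 0], [0, 1.5, 0, 0, 0], [0, 2, 0, 0, 0], [0, 2.5, 0, 0, 0], [0, 3, 0, 0, 0], [0, 3, 0, 0, 0], [0, 3, 0, 0, 0], [0, 3, 0, 0, 0], [0, 3, 0, 0, 0]]

```text
time_s: 10.13
eef_pos: [0.5671, 0.1227, 0.0235]
eef_rot: [0.0, 0.21, 0.978, 0.0]
wrist_force: [3.8, -1.5, -4.3]
opening: 0.57
grasp_force: 63.6
```

Emit:
move_arm:
  series:
    - [[0, 0.5, 0, 0, 0], [0, 1, 0, 0, 0], [0, 1.5, 0, 0, 0], [0, 2, 0, 0, 0], [0, 2, 0, 0, 0], [0, 2, 0, 0, 0], [0, 2, 0, 0, 0], [0, 2, 0, 0, 0], [0, 2, 0, 0, 0], [0, 2, 0, 0, 0]]

```text
time_s: 10.97
eef_pos: [0.5659, 0.1235, 0.0237]
eef_rot: [0.001, 0.21, 0.978, 0.0]
wrist_force: [4.8, -2.1, -3.8]
opening: 0.568
grasp_force: 63.6
```

Emit:
move_arm:
  series:
    - [[0, 0.5, 0, 0, 0], [0, 1, 0, 0, 0], [0, 1.5, 0, 0, 0], [0, 2, 0, 0, 0], [0, 2.5, 0, 0, 0], [0, 2.5, 0, 0, 0], [0, 2.5, 0, 0, 0], [0, 2.5, 0, 0, 0], [0, 2.5, 0, 0, 0], [0, 2.5, 0, 0, 0]]

```text
time_s: 11.8
eef_pos: [0.5647, 0.1241, 0.0242]
eef_rot: [0.002, 0.21, 0.978, 0.0]
wrist_force: [7.7, -3.0, -4.5]
opening: 0.57
grasp_force: 63.6
```

Emit:
move_arm:
  series:
    - [[0, 0.5, 0, 0, 0], [0, 1, 0, 0, 0], [0, 1.5, 0, 0, 0], [0, 2, 0, 0, 0], [0, 2.5, 0, 0, 0], [0, 3, 0, 0, 0], [0, 3, 0, 0, 0], [0, 3, 0, 0, 0], [0, 3, 0, 0, 0], [0, 3, 0, 0, 0]]

```text
time_s: 12.63
eef_pos: [0.5633, 0.125, 0.0248]
eef_rot: [0.004, 0.21, 0.978, 0.0]
wrist_force: [10.3, -4.3, -4.7]
opening: 0.571
grasp_force: 63.5
```

Emit:
move_arm:
  series:
    - [[0, 0.5, 0, 0, 0], [0, 1, 0, 0, 0], [0, 1.5, 0, 0, 0], [0, 2, 0, 0, 0], [0, 2.5, 0, 0, 0], [0, 3, 0, 0, 0], [0, 3.5, 0, 0, 0], [0, 4, 0, 0, 0], [0, 4, 0, 0, 0], [0, 4, 0, 0, 0]]

```text
time_s: 13.47
eef_pos: [0.5614, 0.126, 0.0256]
eef_rot: [0.006, 0.21, 0.978, 0.0]
wrist_force: [13.8, -7.8, -3.6]
opening: 0.567
grasp_force: 63.4
```

About 16 N now, with x near +3 mm in the dock frame. I'll lower the bank.

Emit:
move_arm:
  series:
    - [[0, 0, 0, 1, 0], [0, 0, 0, 2, 0], [0, 0, 0, 3, 0], [0, 0, 0, 4, 0], [0, 0, 0, 5, 0], [0, 0, 0, 6, 0], [0, 0, 0, 7, 0], [0, 0, 0, 7, 0], [0, 0, 0, 7, 0], [0, 0, 0, 7, 0]]

```text
time_s: 14.3
eef_pos: [0.5616, 0.1261, 0.0187]
eef_rot: [0.006, 0.21, 0.978, 0.0]
wrist_force: [13.8, -7.1, -3.5]
opening: 0.571
grasp_force: 63.6
```

Emit:
move_arm:
  series:
    - [[0, 0, 0, 0.5, 0], [0, 0, 0, 1, 0], [0, 0, 0, 1.5, 0], [0, 0, 0, 2, 0], [0, 0, 0, 2.5, 0], [0, 0, 0, 3, 0], [0, 0, 0, 3.5, 0], [0, 0, 0, 3.5, 0], [0, 0, 0, 3.5, 0], [0, 0, 0, 3.5, 0]]

```text
time_s: 15.13
eef_pos: [0.5617, 0.1262, 0.0153]
eef_rot: [0.006, 0.21, 0.978, 0.0]
wrist_force: [13.9, -6.5, -2.9]
opening: 0.569
grasp_force: 63.6
```

Emit:
move_arm:
  series:
    - [[0, 0, 0, 0.3, 0], [0, 0, 0, 0.6, 0], [0, 0, 0, 0.9, 0], [0, 0, 0, 1.2, 0], [0, 0, 0, 1.2, 0], [0, 0, 0, 1.2, 0], [0, 0, 0, 1.2, 0], [0, 0, 0, 1.2, 0], [0, 0, 0, 1.2, 0], [0, 0, 0, 1.2, 0]]

```text
time_s: 15.97
eef_pos: [0.5617, 0.1262, 0.0141]
eef_rot: [0.006, 0.21, 0.978, 0.0]
wrist_force: [13.9, -6.4, -2.8]
opening: 0.57
grasp_force: 63.6
```

Emit:
move_arm:
  series:
    - [[0, 0, 0, 0.2, 0], [0, 0, 0, 0.4, 0], [0, 0, 0, 0.6, 0], [0, 0, 0, 0.8, 0], [0, 0, 0, 1, 0], [0, 0, 0, 1, 0], [0, 0, 0, 1, 0], [0, 0, 0, 1, 0], [0, 0, 0, 1, 0], [0, 0, 0, 1, 0]]

```text
time_s: 16.8
eef_pos: [0.5618, 0.1262, 0.0137]
eef_rot: [0.006, 0.21, 0.978, 0.0]
wrist_force: [12.1, -7.6, 1.2]
opening: 0.571
grasp_force: 64.2
```

Bed contact. Next I draw it back gently towards the edge while still gripped, to avoid a snap.

Emit:
move_arm:
  series:
    - [[0, -0.5, 0, 0, 0], [0, -1, 0, 0, 0], [0, -1.5, 0, 0, 0], [0, -2, 0, 0, 0], [0, -2.5, 0, 0, 0], [0, -3, 0, 0, 0], [0, -3.5, 0, 0, 0], [0, -4, 0, 0, 0], [0, -4, 0, 0, 0], [0, -4, 0, 0, 0]]

```text
time_s: 17.63
eef_pos: [0.563, 0.1255, 0.0135]
eef_rot: [0.003, 0.21, 0.978, 0.0]
wrist_force: [3.8, -3.3, 11.0]
opening: 0.569
grasp_force: 65.2
```

Emit:
move_arm:
  series:
    - [[0, 0, 0, -0.4, 0], [0, 0, 0, -0.8, 0], [0, 0, 0, -1.2, 0], [0, 0, 0, -1.2, 0], [0, -0.5, 0, -1.2, 0], [0, -1, 0, -1.2, 0], [0, -1, 0, -1.2, 0], [0, -1, 0, -1.2, 0], [0, -1, 0, -1.2, 0], [0, -1, 0, -1.2, 0]]

```text
time_s: 18.47
eef_pos: [0.5639, 0.125, 0.0136]
eef_rot: [0.003, 0.21, 0.978, 0.0]
wrist_force: [8.4, -2.7, -0.3]
opening: 0.573
grasp_force: 64.0
```

Emit:
move_arm:
  series:
    - [[0, -0.4, 0, -0.2, 0], [0, -0.8, 0, -0.2, 0], [0, -1.2, 0, -0.2, 0], [0, -1.6, 0, -0.2, 0], [0, -2, 0, -0.2, 0], [0, -2, 0, -0.2, 0], [0, -2, 0, -0.2, 0], [0, -2, 0, -0.2, 0], [0, -2, 0, -0.2, 0], [0, -2, 0, -0.2, 0]]

```text
time_s: 19.3
eef_pos: [0.5647, 0.1245, 0.0136]
eef_rot: [0.002, 0.21, 0.978, 0.0]
wrist_force: [5.6, -3.1, 1.6]
opening: 0.575
grasp_force: 64.2
```

Emit:
move_arm:
  series:
    - [[0, -0.4, 0, -0.2, 0], [0, -0.8, 0, -0.3, 0], [0, -1.2, 0, -0.3, 0], [0, -1.6, 0, -0.3, 0], [0, -2, 0, -0.3, 0], [0, -2, 0, -0.3, 0], [0, -2, 0, -0.3, 0], [0, -2, 0, -0.3, 0], [0, -2, 0, -0.3, 0], [0, -2, 0, -0.3, 0]]

```text
time_s: 20.13
eef_pos: [0.5652, 0.1241, 0.0135]
eef_rot: [0.001, 0.21, 0.978, 0.0]
wrist_force: [3.0, -0.7, 6.7]
opening: 0.573
grasp_force: 64.8
```

Emit:
move_arm:
  series:
    - [[0, 0, 0, -0.3, 0], [0, 0, 0, -0.6, 0], [0, 0, 0, -0.9, 0], [0, 0, 0, -0.9, 0], [0, -0.5, 0, -0.9, 0], [0, -1, 0, -0.9, 0], [0, -1, 0, -0.9, 0], [0, -1, 0, -0.9, 0], [0, -1, 0, -0.9, 0], [0, -1, 0, -0.9, 0]]

```text
time_s: 20.97
eef_pos: [0.5654, 0.1239, 0.0135]
eef_rot: [0.0, 0.21, 0.978, 0.0]
wrist_force: [2.5, 2.9, 5.8]
opening: 0.567
grasp_force: 64.5
```

The bank has stopped against the edge with almost no force on the tool, so I'll release it.

Emit:
move_arm:
  series:
    - [[0, 0, 0, -0.4, 0], [0, 0, 0, -0.4, 0], [0.62, 0, 0, -0.4, 0], [0.62, 0, 0, -0.4, 0], [0.7, 0, 0, -0.4, 0], [0.8, 0, 0, -0.4, 0], [0.8, 0, 0, -0.4, 0], [0.8, 0, 0, -0.4, 0], [0.8, 0, 0, -0.4, 0], [0.8, 0, 0, -0.4, 0]]

```text
time_s: 21.8
eef_pos: [0.5653, 0.1234, 0.0136]
eef_rot: [-0.0, 0.21, 0.978, -0.0]
wrist_force: [0.5, 1.3, 0.5]
opening: 0.8
grasp_force: 0.0
```

Emit:
move_arm:
  series:
    - [[0.85, 0, 0, -5, 0], [0.85, 0, 0, -15, 0], [0.85, 0, 0, -30, 0], [0.85, 0, 0, -60, 0], [0.85, 0, 0, -95, 0], [0.85, -30, -10, -120, 0], [0.85, -60, -30, -140, 0], [0.85, -90, -60, -150, 0], [0.85, -120, -90, -150, 0], [0.85, -130, -120, -150, 0]]

```text
time_s: 22.63
eef_pos: [0.6377, -0.0422, 0.1669]
eef_rot: [0.003, 0.21, 0.978, -0.0]
wrist_force: [-1.0, 0.7, -0.6]
opening: 0.852
grasp_force: 0.0
```

```bash
python3 - <<'E'
from fit import *
print(ctrl.get_obs()["wrist_force"])
B=[(-.055,.055,-.025,.025,.01,.034)]
ims=[]
for n,(r,c) in(("top",(180,225)),("scene",(190,320))):
    im,d=camera(n);S=6;J=cv2.resize(im,None,fx=S,fy=S,interpolation=cv2.INTER_CUBIC)
    for q in outline_of("power_bank",n):
        P=pts(n,q["region"],d)
        if len(P)>9 and np.hypot(*(np.median(P[:,:2],0)-[.5635,.123]))<.04:
            p,f=fit(n,q["region"],B,np.array([.5635,.1233,np.radians(155.7)]));rel=p[:2]-[.5635,.1233]
            print(n,q["conf"],np.round(p[:2]*1e3,1),np.degrees(p[2]),f,"dock xy",rel@[-.9114,.4115]*1e3,rel@[-.4115,-.9114]*1e3)
            Q=P[P[:,2]>.028];print(cv2.minAreaRect(Q[:,:2].astype(np.float32)*1000),"ztop",np.median(Q[:,2]));
            A=np.c_[Q[:,:2]-Q[:,:2].mean(0),np.ones(len(Q))];print("slope",np.linalg.lstsq(A,Q[:,2],rcond=None)[0]);break
    ims.append(cv2.resize(J[r*S:(r+110)*S,c*S:(c+100)*S],(400,440)))
cv2.imwrite("pics/end.png",np.hstack(ims))
E
```

```text
[-0.97904747  0.6816629  -0.628339  ]
top 0.8 [566.2 122.6] 156.81665074724418 0.7527545747066662 dock xy -2.705027147620446 -0.502427882350078
((562.364013671875, 137.70420837402344), (23.417322158813477, 92.16587829589844), 66.1217269897461) ztop 0.03389589932211505
slope [-0.01843132  0.00237986  0.0340967 ]
scene 0.93 [559.4 127.3] 156.0875387839563 0.1591758433404754 dock xy 5.347512755065922 -1.9564184554886308
((565.3297119140625, 122.30502319335938), (49.5943489074707, 111.35999298095703), 66.00279235839844) ztop 0.03502617521081
slope [0.00177408 0.03209756 0.03466788]
```

View pics/end.png

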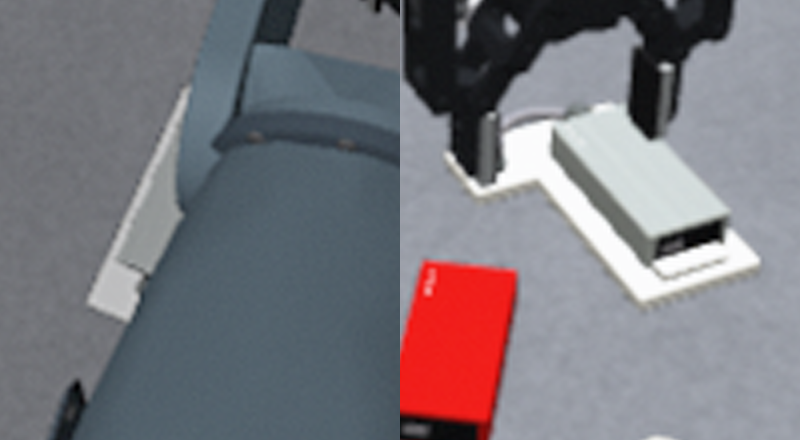

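The bank sits behind the rib; the rib front is at about (690,262) in the scene crop. The arm blocks the top view, so I'll move it clear and check flatness and flush.

Emit:
move_arm:
  series:
    - [[0.85, -20, -40, -40, 0], [0.85, -20, -80, -60, 0], [0.85, -20, -120, -60, 0], [0.85, -20, -160, -60, 0], [0.85, -20, -200, -60, 0], [0.85, -20, -240, -60, 0], [0.85, -20, -260, -60, 0], [0.85, -20, -260, -60, 0], [0.85, -20, -260, -60, 0], [0.85, -20, -260, -60, 0]]

```text
time_s: 23.67
eef_pos: [0.5463, -0.283, 0.2238]
eef_rot: [0.0, 0.21, 0.978, 0.0]
wrist_force: [0.0, 0.2, 0.0]
opening: 0.85
grasp_force: 0.0
```

```bash
python3 - <<'E'
from fit import *
o=ctrl.get_obs();print(o["eef_pos"],o["time_s"])
B=[(-.055,.055,-.025,.025,.01,.034)]
ims=[]
for n,(r,c) in(("top",(180,225)),("scene",(190,320))):
    im,d=camera(n);S=6;J=cv2.resize(im,None,fx=S,fy=S,interpolation=cv2.INTER_CUBIC)
    for q in outline_of("power_bank",n):
        P=pts(n,q["region"],d)
        if len(P)>9 and np.hypot(*(np.median(P[:,:2],0)-[.5635,.123]))<.04:
            p,f=fit(n,q["region"],B,np.array([.5635,.1233,np.radians(155.7)]));rel=p[:2]-[.5635,.1233]
            print(n,q["conf"],np.round(p[:2]*1e3,1),np.degrees(p[2]),f,"dock xy",rel@[-.9114,.4115]*1e3,rel@[-.4115,-.9114]*1e3)
            Q=P[P[:,2]>.028];print(cv2.minAreaRect(Q[:,:2].astype(np.float32)*1000),"ztop",np.median(Q[:,2]))
            C=Q[:,:2]-Q[:,:2].mean(0);A=np.c_[C@[-.9114,.4115],C@[-.4115,-.9114],np.ones(len(Q))]
            for _ in range(4):
                s=np.linalg.lstsq(A,Q[:,2],rcond=None)[0];k=abs(Q[:,2]-A@s)<.002;A,Q=A[k],Q[k]
            print("slope x,y,mean",s);break
    ims.append(cv2.resize(J[r*S:(r+110)*S,c*S:(c+100)*S],(400,440)))
cv2.imwrite("pics/end2.png",np.hstack(ims))
E
```

```text
[ 0.5462632  -0.28302838  0.22382892] 23.6667
top 0.7 [565.6 123.2] 156.96980140643896 0.05661284988424886 dock xy -1.9317343651177736 -0.7548471257564885
((565.1741943359375, 122.85610961914062), (50.722808837890625, 110.04642486572266), 65.8487319946289) ztop 0.0337314517946887
slope x,y,mean [-0.00364127 -0.01492643  0.03377214]
scene 0.63 [560.8 127.3] 156.63404857763612 0.09251363411006441 dock xy 4.149810455059225 -2.535405217727835
((565.351318359375, 122.79920196533203), (51.20485305786133, 113.06280517578125), 65.57097625732422) ztop 0.03510837016733461
slope x,y,mean [ 0.00331743 -0.00929092  0.03507032]
```

View pics/end2.png

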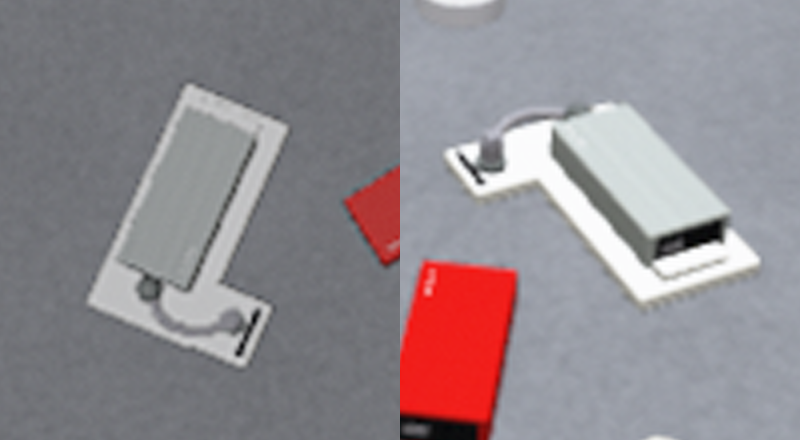

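The bank is flat (top at 34 mm, slope within noise) and square to within about 1°. It is centred to within about 1 mm and sits behind the rib, with the ball bearing on its other end. Handing in.

```bash
python3 -c "
from bench import order
print(order.hand_in())"
```

```text
the job is handed in; nothing more can be done
None
```

The power bank is in the dock, flat and square, let go behind the fixed edge with the sprung arm bearing on its other end; I've handed the job in, and no verdict came back.

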